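# Stand a slumped file back up and slide its neighbour home

## Robot

A 6-joint arm with a two-finger parallel gripper is mounted at the origin on a cart in front of the work surface, level with it; the furniture and walls round the work are solid. World frame = base frame: x ahead of the robot, y to its left, z up, the work surface at z = 0. Lengths are in mm, angles in rad, forces in N, time in s.
With the tool pointing down it reaches from about 400 to 825 mm from the base axis. Payload 7 kg.
Tool frame: the origin (TCP) lies at the very end of the fingers, on their centre line; the grasp point (between the pads) lies 19 mm behind it; z points along the fingers, y is the line along which they close (so a half turn about z gives the same grasp; the last joint's range is limited). The gripper opens to 88 mm and grips with 3 to 60 N. Pads are 19 mm wide; open, the fingers measure 130 mm over their backs; the gripper's body (78 mm by 193 mm) begins 47 mm behind the grasp point.
Start: joints at [1.458, 0.359, 0.012, 0, -1.224, -0.288], TCP at [263.361, 621.479, 226.561] pointing down, gripper open.
Joint ranges: [-3.07, 3.07], [-1.43, 2.12], [-1.02, 1.25], [-3.03, 1.67], [-3.05, -0], [-3.03, 3.03]. Speed limits (rad/s): [2.39, 2.39, 3.01, 3.14, 3.14, 3.14].

## Interface

Orientations are given as a unit quaternion [w, x, y, z].
In Python, from station import bot gives the robot as it stands.
- The arm moves only by the tool carry_out, never from a script. Its argument "deltas" is a list of rows, each a list of 3 entries, a list of its own where there are three numbers: the turn, a rotation vector about the tool's x, y, z normalised to -1 to 1, where 1 is pi rad, then the shift along the tool's x, y, z normalised to -1 to 1, where 1 is 0.5 m, then the opening in per cent of the stroke, from 0 (shut) to 100 (fully open). In form: [[[wx, wy, wz], [tx, ty, tz], jaw], ...]. A call has 1 to 20 rows; each row is the pose to reach, as a shift and turn from the pose commanded when the call began, along the tool's axes at that moment, turning the shorter way round; what a row does not reach only later rows make up. A row lasts 1/10 s, in which the tool goes at most 50 mm and 8.59 degrees, less where a joint would pass 70% of its speed; a pose out of reach is approached as far as the arm can. A call with a number of a shift or a turn outside -1 to 1 is refused whole. A call with a gripper value outside its range is refused whole. The fingers move at their own pace and stop on an object; the grip force is fixed at half the most. Time passes only in rows, so rows that repeat a pose let the fingers close. It gives the time, the measured TCP pose, the force, the opening and the grip force at its end, in the units of the state.
- bot.get_state(): the state, without advancing time (a new reading comes with each control period).
- bot.capture(name): name is "scene" or "top"; returns the picture (420x560x3 uint8, red, green, blue); there is no depth.
- bot.calibration(name): a dict with "fx", "fy", "cx", "cy" (pixels), "rvec" (rotation vector, rad) and "tvec" (3), from world to camera coordinates, as OpenCV has them. Camera axes: x right, y down, z forward; pixel columns grow to the right and rows downward; lengths in mm; the calibration is good to about 2 mm. A picture is of the moment at which its call begins. calibration takes no time and is no camera call.
- bot.hand_in(): hands the job in; it is judged then, once.
Trained networks look in the newest picture that a camera, given by its name, has taken for a name from the list of things; names that differ only in an ending like _2 or _b are one class to them, and where a whole thing is asked for, a point or a joint stands for the part that bears it (a point fixed in the world has none). Each returns a list of dicts, best first, with "score" (0 to 1); they miss things now and then, are a little off and sometimes report something else, mostly with a low value. They report only what shows in the picture. A call takes as long as a camera call. They do not tell look-alikes from the thing itself.
- bot.outline_of(name, camera): "pixels" (420x560 bool, what is visible of it) and "bbox" ([centre column, centre row, width, height] in pixels, round what is visible of it).
The state is a dict: "time_s": time; "qpos": joint angles; "qvel": joint speeds; "joint_torque": joint torques, N m; "tcp_pos": TCP position; "orientation": TCP orientation; "contact_force": force on the tool from outside, world axes, zero at the start; "wrist_torque": the same for the moment, N m; "grip_width": finger opening in mm; "finger_force": force on a finger pad.
Only numpy, scipy, OpenCV 4.12 (cv2) and the standard library are available. Lean on these libraries where they do the work, as an engineer would, in place of code of your own. Each camera call takes 0.05 s, during which the arm holds its last target. There are 200 camera calls.

## Task

The tall file in the steel desk rack has slumped over into the empty place beside it, and the low box file that belongs in that place is standing on the desk in front of the rack. Push the tall file back upright against the right-hand end of the rack, then slide the low box file straight into its place between the card box and the tall file until it meets the back of the rack. Only push, with nothing picked up or knocked over, and leave the other things where they stand.

Things in the scene. Friction and masses are not known exactly. Their poses are not given: they have to be found in the camera images.
- rack: dark steel desk rack, fixed, no floor, open in front: two ends 125 mm high, a back 90 mm high, 28 mm feet outside the ends. Origin on the desk at its middle, x to its back, y to its left, z up. Inner faces: ends y = +146 and -146 mm, back x = +56 mm; the ends reach forward to x = -48. In it from left to right: end file, card box, the empty place (about 65 mm wide), tall file
- tall_file: grey ring binder, 36 mm thick (y), 98 deep (x, spine at -x), 162 tall, about 0.35 kg, free. Origin: centre of its underside, z up its height. It leans about 0.67 rad to the left, standing on the left edge of its underside, its left face on the card box's top right edge and its top out over that box by some 35 mm. Within about 0.2 rad of upright it falls upright by itself
- box_file: low grey box file, lid fixed, 52 mm wide (y), 128 deep (x), 70 high, about 0.4 kg, free, standing on the desk in front of the empty place, a little to one side and askew; pushed sideways high up it may tip. Origin: centre of its underside; x from its front (blank label and ring) to its rear, which goes to the rack's back. When home it sticks out about 30 mm in front of the files
- card_box: light grey index-card box with lid, 152 mm wide (y), 100 mm deep (x), 81 mm high, 0.7 kg, lid fixed shut, free, standing in the rack to the left of the empty place. Origin at the centre of its underside
- end_file: grey ring binder like the tall one, 34 mm thick, 98 mm deep, 148 mm tall, free, standing upright at the left-hand end of the rack. Origin at the centre of its underside
- stapler: black desk stapler, 38 x 144 x 46 mm, free, on the desk in front of the left part of the rack. Origin at the centre of its underside, length along its y
- glue_stick: glue stick standing upright, 24 mm thick, 88 mm high, free, to the right of the rack. Origin at the centre of its underside
- stamp: rubber stamp with a turned wooden handle, 27 x 52 x 67 mm, free, to the right of the rack. Origin at the centre of its underside
There are look-alikes about, which are no part of the job. What is shaped like the tall_file but red is not meant.

How it is judged (in metres and radians):
On the way, in this order (a step that is already met when the one before it is completed fails the run):
1. the tall file stands upright at the right-hand end of the rack, with the place beside it still empty (angle between tall_file's own z axis and vertical below 0.08 rad and y of tall_file in the frame of rack below -0.116 m and x of box_file in the frame of rack below -0.06 m), for 0.2 s.
2. the box file is home against the back of the rack (x of box_file in the frame of rack above -0.014 m), for 0.2 s.
At the end, for the whole second after the job is handed in: the tall file upright (0.08 rad) within about 10 mm of the rack's right end and 19 mm of its back; the box file flat between card box and tall file, rear within 8 mm of the rack's back, square within 0.12 rad; card box and end file upright; all at rest (angle between tall_file's own z axis and vertical below 0.08 rad and y of tall_file in the frame of rack below -0.118 m and x of tall_file in the frame of rack above -0.012 m and x of box_file in the frame of rack above -0.014 m and y of box_file in the frame of rack between -0.094 and -0.056 m and angle between the x axis of box_file and the x axis of rack, either way round below 0.12 rad and angle between each of box_file, card_box's own z axis and vertical below 0.05 rad and angle between end_file's own z axis and vertical below 0.1 rad and linear speed of each of tall_file, box_file below 0.01 m/s); the robot touches nothing.
It fails at once if the box file is lifted off the desk or tipped over (height (world z) of box_file above 0.012 m or angle between box_file's own z axis and vertical above 0.3 rad).
It fails at once if the tall file is lifted off the desk (height (world z) of tall_file above 0.028 m).
It fails at once if the tall file is knocked flat or out of the rack (angle between tall_file's own z axis and vertical above 1 rad or x of tall_file in the frame of rack below -0.05 m).
It fails at once if the card box or the end file is shifted by more than 20 mm (distance of any of card_box, end_file from where it was at the start of the episode above 0.02 m).
It fails at once if the stapler, glue stick or rubber stamp is disturbed (distance of any of stapler, glue_stick, stamp from where it was at the start of the episode above 0.02 m or angle between any of glue_stick, stamp's own z axis and vertical above 0.5 rad).
It also fails if it takes over 72 s, if anything falls off the work surface, if the arm or the gripper's body presses on something with over 40 N, if the wrist force passes 120 N, or if a joint passes its speed limit or range.

## Working session

There is one attempt and no reset: what is moved stays moved. The work goes in short steps, Python scripts to look and compute and a tool call to move; the robot and the scene stay as the last step left them, time stands still between calls to the robot, and variables do not carry over. Pictures are saved under pics/ and viewed, at most 10 in all, crops included, and the job is handed in when it is done.

Besides the shell and the picture viewer there is one more tool, called after "Emit:" as a command line: name --argument value ..., lists and objects as JSON in quotes. carry_out: Moves the arm, as the interface text tells. Its arguments: {"type":"object","properties":{"deltas":{"type":"array","items":{"type":"array"}}},"required":["deltas"]}

```bash
mkdir -p pics; cat > h.py <<'E'
import numpy as np,cv2
from station import bot
def cal(c):
    k=bot.calibration(c);K=np.array([[k['fx'],0,k['cx']],[0,k['fy'],k['cy']],[0,0,1.]])
    return K,np.array(k['rvec'],float),np.array(k['tvec'],float)
def proj(c,P):
    K,r,t=cal(c);return cv2.projectPoints(np.array(P,float).reshape(-1,1,3),r,t,K,None)[0][:,0]
def ray(c,uv,z):
    K,r,t=cal(c);R=cv2.Rodrigues(r)[0];o=-R.T@t
    d=(R.T@np.linalg.inv(K)@np.c_[np.array(uv,float).reshape(-1,2),np.ones(len(np.array(uv).reshape(-1,2)))].T).T
    return o+d*((z-o[2])/d[:,2])[:,None]
E
python3 - <<'E'
from h import *
ims=[]
for c in('scene','top'):
    im=bot.capture(c)[:,:,::-1].copy();cv2.imwrite(f'pics/{c}0.png',im)
    K,r,t=cal(c);print(c,K[0,0],-cv2.Rodrigues(r)[0].T@t)
    for n in('rack','tall_file','box_file','card_box','end_file','stapler','glue_stick','stamp'):
        print(n,[(round(d['score'],2),np.round(d['bbox']).tolist()) for d in bot.outline_of(n,c)])
print(bot.get_state()['orientation'])
E
```

```text
scene 410.8572919551766 [ 223.66758268 -487.0214847   778.39907636]
rack [(0.95, [264.0, 209.0, 121.0, 89.0]), (0.47, [252.0, 245.0, 50.0, 58.0])]
tall_file [(0.82, [275.0, 205.0, 54.0, 70.0]), (0.7, [305.0, 333.0, 84.0, 56.0])]
box_file [(0.96, [252.0, 243.0, 46.0, 56.0])]
card_box [(0.9, [241.0, 195.0, 47.0, 55.0])]
end_file [(0.64, [222.0, 176.0, 36.0, 61.0]), (0.36, [263.0, 208.0, 121.0, 89.0])]
stapler []
glue_stick [(0.64, [320.0, 265.0, 15.0, 39.0])]
stamp [(0.77, [339.0, 246.0, 20.0, 27.0])]
top 517.6791290489277 [ 355.23556827  143.9043992  1346.67870315]
rack [(0.72, [192.0, 290.0, 31.0, 57.0]), (0.65, [228.0, 208.0, 139.0, 90.0])]
tall_file [(0.92, [369.0, 250.0, 63.0, 76.0])]
box_file [(0.74, [271.0, 245.0, 39.0, 54.0])]
card_box [(0.87, [213.0, 217.0, 70.0, 60.0])]
end_file [(0.77, [175.0, 226.0, 33.0, 46.0]), (0.72, [332.0, 205.0, 18.0, 16.0])]
stapler [(0.85, [193.0, 289.0, 34.0, 58.0])]
glue_stick []
stamp [(0.71, [313.0, 174.0, 10.0, 21.0])]
[-1.22211489e-05  9.79982200e-01 -1.99085126e-01 -1.01100749e-05]
```

View pics/scene0.png

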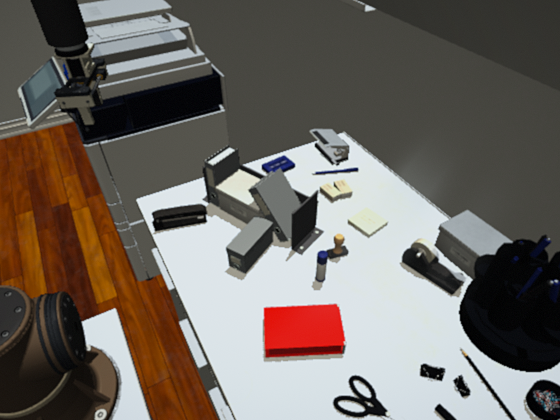

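View pics/top0.png

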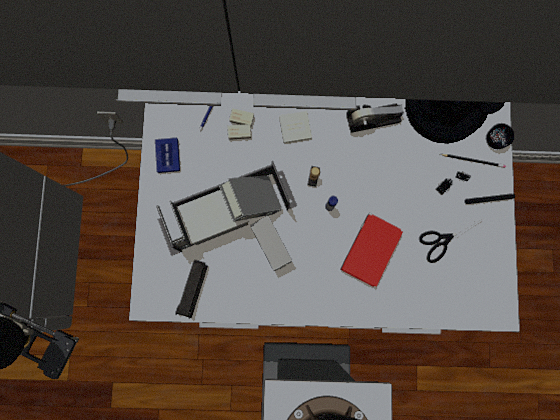

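The grey leaning binder at scene (275,205) / top (252,197) is the tall file. The red binder lying flat at scene (305,333) / top (370,250) is the look-alike and isn't meant. The box file is at scene (252,243) / top (271,245), the stapler at top (192,290), the glue stick at top (332,203) and the stamp at top (314,175). Next I'll check this in a close crop.

```bash
python3 - <<'E'
import cv2,numpy as np
t=cv2.imread('pics/top0.png')[150:310,150:350];s=cv2.imread('pics/scene0.png')[140:280,190:360]
t=cv2.resize(t,None,fx=4,fy=3.7,interpolation=3) if 0 else cv2.resize(t,(750,600),interpolation=3)
s=cv2.resize(s,(729,600),interpolation=3)
f=lambda a:np.uint8(255*(a/255)**.6)
cv2.imwrite('pics/tc.png',f(t));cv2.imwrite('pics/sc.png',f(s))
E
```

```text
(no output)
```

View pics/tc.png

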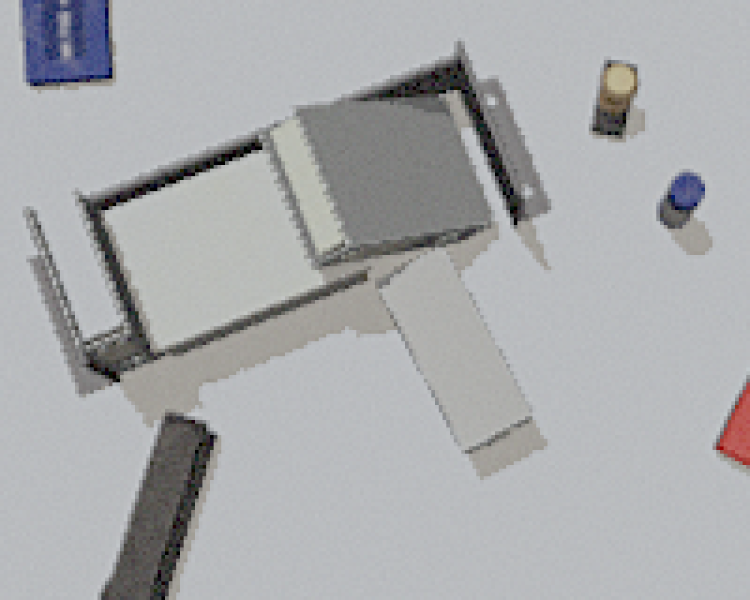

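View pics/sc.png

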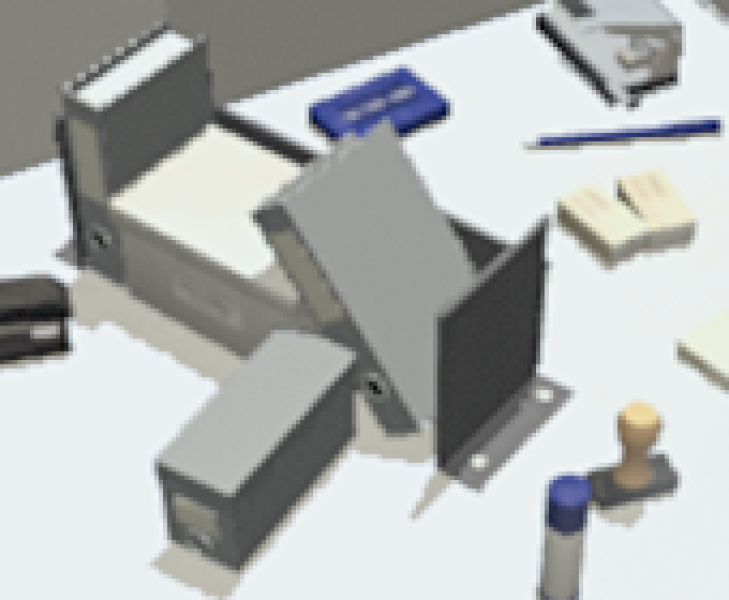

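The crops confirm it: the grey file leans left over the card box, resting on it near its right edge. The box file stands free in front, with its front face at crop (500,435). I'll fit the poses from these corners now.

```bash
cat > fit.py <<'E'
from h import *
from scipy.optimize import least_squares
def T(p,P):
    c,s=np.cos(p[2]),np.sin(p[2]);P=np.array(P,float)
    return np.c_[p[0]+c*P[:,0]-s*P[:,1],p[1]+s*P[:,0]+c*P[:,1],P[:,2]]
def fit(obs,p0):
    # obs: (cam, local xyz, uv)
    def r(p):return np.concatenate([(proj(c,T(p,[l]))[0]-uv) for c,l,uv in obs])
    s=least_squares(r,p0,loss='soft_l1');return s.x,np.round(r(s.x).reshape(-1,2),1)
tp=lambda u,v:np.array([150+u/3.75,150+v/3.75])
sc=lambda u,v:np.array([190+u/4.288,140+v/4.286])
E
python3 - <<'E'
from fit import *
S,Tp='scene','top'
rack=[(S,[-48,-148,125],sc(438,318)),(S,[56,-148,125],sc(547,218)),(S,[-48,-148,0],sc(438,467)),
(Tp,[56,-147,125],tp(460,42)),(Tp,[-48,-148,0],tp(518,225)),(Tp,[56,147,90],tp(80,197))]
p,r=fit(rack,[600,250,.4]);print('rack',p,r.tolist())
print('foot outer right local', [np.round(np.linalg.inv(np.array([[np.cos(p[2]),-np.sin(p[2])],[np.sin(p[2]),np.cos(p[2])]]))@(ray(Tp,tp(*q),0)[0,:2]-p[:2])) for q in((497,78),(550,208),(80,393))])
b=[(Tp,[64,26,70],tp(380,287)),(Tp,[64,-26,70],tp(440,250)),(Tp,[-64,-26,70],tp(530,418)),(Tp,[-64,26,70],tp(467,452)),
(S,[-64,26,70],sc(157,462)),(S,[-64,-26,70],sc(235,495)),(S,[64,-26,70],sc(355,355)),(S,[-64,-26,0],sc(238,570)),(S,[-64,26,0],sc(168,540)),(S,[64,26,70],sc(278,333))]
q,r=fit(b,[480,200,.4]);print('box',q,r.tolist())
R=np.array([[np.cos(p[2]),-np.sin(p[2])],[np.sin(p[2]),np.cos(p[2])]])
loc=lambda w:np.round((w[:2]-p[:2])@R,1)
print('box in rack',loc(q),q[2]-p[2])
c=[(Tp,[50,76,81],tp(100,212)),(Tp,[-50,76,81],tp(153,352)),(S,[-50,76,81],sc(108,207)),(S,[50,76,81],sc(210,123))]
k,r=fit(c,[600,280,.4]);print('card in rack',loc(k),k[2]-p[2],r.tolist())
for n,uv,z in(('stap a',(190,415),46),('stap a2',(217,437),46),('stap b',(105,600),46),('glue',(687,190),88),('stamp',(622,78),67)):print(n,loc(ray(Tp,tp(*uv),z)[0]))
for n,uv,z in(('tall topleft front',(320,265),127),('tl rear',(270,135),127),('tr front',(345,240),149),('tr rear',(298,108),149)):print(n,loc(ray(Tp,tp(*uv),z)[0]))
for n,uv,z in(('S tl front',(255,215),127),('S tr front',(290,200),149),('S tr rear',(390,122),149),('S br front',(420,430),22)):print(n,loc(ray(S,sc(*uv),z)[0]))
np.save('rack.npy',p)
E
```

```text
rack [5.75352906e+02 2.70481480e+02 3.68263085e-01] [[0.3, -0.5], [1.3, 0.7], [-0.5, 0.7], [1.4, 0.1], [-0.8, -0.4], [-10.3, 0.6]]
foot outer right local [array([  55., -171.]), array([ -46., -175.]), array([-61., 176.])]
box [487.74287628 153.19721176   0.53993561] [[-1.3, -1.2], [1.0, -1.4], [2.1, -1.3], [0.5, -0.1], [-1.5, -0.5], [-1.2, 0.3], [-0.3, -0.9], [0.1, 2.0], [-1.3, 0.6], [-0.0, -2.9]]
box in rack [-124.   -77.9] 0.17167252892142526Traceback (most recent call last):
  File "<stdin>", line 14, in <module>
  File "fit.py", line 9, in fit
    s=least_squares(r,p0,loss='soft_l1');return s.x,np.round(r(s.x).reshape(-1,2),1)
    return func(*args, **kwargs)
    result = trf(vector_fun.fun, vector_fun.jac, x0, f0, J0, lb, ub, ftol, xtol,
                 gtol, max_nfev, x_scale, loss_function, tr_solver,
                 tr_options.copy(), verbose, callback=callback_wrapped)
    return trf_no_bounds(
        fun, jac, x0, f0, J0, ftol, xtol, gtol, max_nfev, x_scale,
        loss_function, tr_solver, tr_options, verbose, callback=callback)
    J = jac(x)
    self._update_jac()
  
[... 789 characters left out ...]
         ~~~~~~~~^^^^^^^^^^^^^^^^^^^^^^^^^^^^^^
    return np.atleast_1d(self.fun(x))
                         ~~~~~~~~^^^
    return self.f(x, *self.args, **self.kwargs)
           ~~~~~~^^^^^^^^^^^^^^^^^^^^^^^^^^^^^^
  File "fit.py", line 8, in r
    def r(p):return np.concatenate([(proj(c,T(p,[l]))[0]-uv) for c,l,uv in obs])
                                     ~~~~^^^^^^^^^^^^
  File "h.py", line 7, in proj
    K,r,t=cal(c);return cv2.projectPoints(np.array(P,float).reshape(-1,1,3),r,t,K,None)[0][:,0]
          ~~~^^^
  File "h.py", line 4, in cal
    k=bot.calibration(c);K=np.array([[k['fx'],0,k['cx']],[0,k['fy'],k['cy']],[0,0,1.]])
ValueError: time passes only in moves, steps and waits
```

```bash
sed -i 's/^def cal/import functools\n@functools.lru_cache\ndef cal/' h.py
cat > fit2.py <<'E'
from fit import *
S,Tp='scene','top'
rack=[(S,[-48,-148,125],sc(438,318)),(S,[56,-148,125],sc(547,218)),(S,[-48,-148,0],sc(438,467)),
(Tp,[56,-147,125],tp(460,42)),(Tp,[-48,-148,0],tp(518,225)),(Tp,[56,-176,0],tp(497,78)),(Tp,[-48,-176,0],tp(550,208)),(Tp,[-48,176,0],tp(80,393))]
p,r=fit(rack,[600,250,.4]);print('rack',p,r.tolist())
R=np.array([[np.cos(p[2]),-np.sin(p[2])],[np.sin(p[2]),np.cos(p[2])]])
loc=lambda w:np.round((w[:2]-p[:2])@R,1).tolist()
q=np.array([487.7,153.2,.54]);print('box in rack',loc(q),q[2]-p[2])
c=[(Tp,[50,76,81],tp(100,212)),(Tp,[-50,76,81],tp(153,352)),(S,[-50,76,81],sc(108,207)),(S,[50,76,81],sc(210,123))]
k,r=fit(c,[600,280,.4]);print('card in rack',loc(k),k[2]-p[2],r.tolist())
for n,uv,z in(('stap a',(170,415),46),('stap a2',(217,437),46),('stap b',(105,600),46),('glue',(687,190),88),('stamp',(622,78),67)):print(n,loc(ray(Tp,tp(*uv),z)[0]))
for n,uv,z in(('tall topleft front',(320,265),127),('tl rear',(270,135),127),('tr front',(345,240),149),('tr rear',(298,108),149)):print(n,loc(ray(Tp,tp(*uv),z)[0]))
for n,uv,z in(('S tl front',(255,215),127),('S tr front',(290,200),149),('S tr rear',(390,122),149),('S br front',(420,430),22)):print(n,loc(ray(S,sc(*uv),z)[0]))
np.save('rack.npy',p)
E
python3 fit2.py; python3 -c "
from h import *
print(bot.get_state()['tcp_pos'],bot.get_state()['time_s'])"
```

```text
rack [5.69291164e+02 2.69943428e+02 4.07825895e-01] [[0.3, -0.5], [-0.0, 0.1], [-0.5, 0.7], [-0.2, 0.6], [-0.7, -0.4], [0.2, -0.7], [0.6, 0.3], [0.1, -0.1]]
box in rack [-121.2, -74.8] 0.13217410531747503
card in rack [-0.5, 33.6] 0.022140290706862853 [[0.2, -0.1], [0.8, -0.4], [-0.9, -1.5], [-0.3, -0.1]]
stap a [-90.7, 118.5]
stap a2 [-116.0, 94.5]
stap b [-189.1, 200.2]
glue [-81.8, -254.2]
stamp [8.3, -246.5]
tall topleft front [-46.1, -11.8]
tl rear [44.2, -12.1]
tr front [-40.7, -32.3]
tr rear [48.8, -34.9]
S tl front [-45.9, -13.9]
S tr front [-43.2, -39.3]
S tr rear [48.6, -39.4]
S br front [-44.5, -133.2]
[263.37911225 621.4900369  226.56737045] 0.9
```

```bash
cat > plan.py <<'E'
from h import *
from scipy.spatial.transform import Rotation as Ro
import sys
p=np.load('rack.npy');c,s=np.cos(p[2]),np.sin(p[2])
def cur():
    st=bot.get_state();w=st['orientation'];return np.array(st['tcp_pos']),Ro.from_quat([w[1],w[2],w[3],w[0]]),st
def plan(x,y,z,yaw,tilt=0):
    "target TCP in rack frame; yaw of tool x relative to rack x"
    P,R,st=cur()
    W=np.array([p[0]+c*x-s*y,p[1]+s*x+c*y,z]);a=p[2]+yaw
    X=np.array([np.cos(a),np.sin(a),0]);Z=np.array([0,0,-1.])
    Rt=Ro.from_matrix(np.c_[X,np.cross(Z,X),Z])*Ro.from_rotvec([0,tilt,0])
    print('turn',np.round((R.inv()*Rt).as_rotvec()/np.pi,4).tolist(),'shift',np.round(R.inv().apply(W-P)/500,4).tolist())
def where():
    P,R,st=cur();d=P[:2]-p[:2];X=R.as_matrix()
    print('t',round(st['time_s'],2),'rack',np.round([c*d[0]+s*d[1],-s*d[0]+c*d[1],P[2]],1),'yaw',round(np.arctan2(X[1,0],X[0,0])-p[2],3),'F',np.round(st['contact_force'],1),'jaw',round(st['grip_width'],1))
E
python3 -c "
from plan import *
where();plan(2,14,227,-np.pi/2);plan(2,14,108,-np.pi/2)"
```

```text
t 0.9 rack [-141.4  444.   226.6] yaw -0.809 F [-0.6 -0.8 -1.1] jaw 87.4
turn [-0.0, 0.0, 0.2426] shift [0.8202, 0.3864, -0.0009]
turn [-0.0, 0.0, 0.2426] shift [0.8202, 0.3864, 0.2371]
```

Emit:
carry_out --deltas '[[[0,0,0.2426],[0.82,0.386,0],0],[[0,0,0.2426],[0.82,0.386,0],0],[[0,0,0.2426],[0.82,0.386,0],0],[[0,0,0.2426],[0.82,0.386,0],0],[[0,0,0.2426],[0.82,0.386,0],0],[[0,0,0.2426],[0.82,0.386,0],0],[[0,0,0.2426],[0.82,0.386,0],0],[[0,0,0.2426],[0.82,0.386,0],0],[[0,0,0.2426],[0.82,0.386,0],0],[[0,0,0.2426],[0.82,0.386,0],0],[[0,0,0.2426],[0.82,0.386,0],0],[[0,0,0.2426],[0.82,0.386,0],0]]'

```text
time_s: 2.1
tcp_pos: [565.2, 284.2, 226.5]
orientation: [-0.0, 0.836, -0.549, -0.0]
contact_force: [1.3, 0.6, -0.5]
grip_width: 1.1
finger_force: 0.0
```

```bash
python3 -c "
from plan import *
where();plan(2,14,108,-np.pi/2)"
```

```text
t 2.1 rack [  1.9  14.7 226.5] yaw -1.571 F [ 1.3  0.6 -0.5] jaw 1.1
turn [0.0, 0.0001, 0.0] shift [0.0014, -0.0001, 0.2371]
```

Emit:
carry_out --deltas '[[[0,0,0],[0,0,0.08],0],[[0,0,0],[0,0,0.16],0],[[0,0,0],[0,0,0.2],0],[[0,0,0],[0,0,0.237],0],[[0,0,0],[0,0,0.237],0]]'

```text
time_s: 2.6
tcp_pos: [563.2, 284.2, 105.4]
orientation: [0.002, 0.836, -0.548, -0.001]
contact_force: [-0.5, -0.0, 0.5]
grip_width: 0.3
finger_force: 0.0
```

```bash
python3 -c "
from plan import *
where();a=bot.capture('scene')[130:270,180:350,::-1]
cv2.imwrite('pics/s1.png',np.uint8(255*(cv2.resize(a,(729,600),interpolation=3)/255)**.6))"
```

```text
t 2.6 rack [1.000e-01 1.550e+01 1.054e+02] yaw -1.569 F [-0.5 -0.   0.5] jaw 0.3
```

View pics/s1.png

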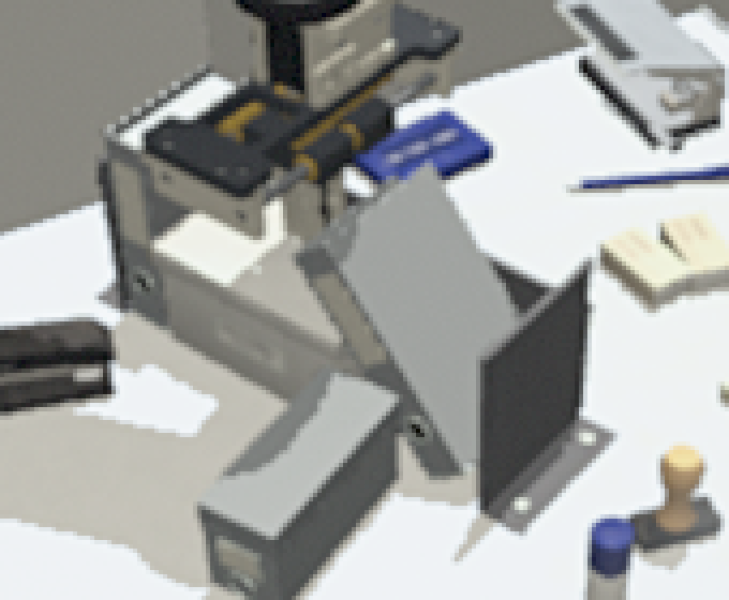

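The closed fingers hang behind the file's top-left edge (crop 320,230), just above the card box lid and clear of both. I'll push to the right in two stages.

Emit:
carry_out --deltas '[[[0,0,0],[0.025,0,-0.005],0],[[0,0,0],[0.045,0,-0.008],0],[[0,0,0],[0.06,0,-0.01],0],[[0,0,0],[0.075,0,-0.012],0],[[0,0,0],[0.09,0,-0.014],0],[[0,0,0],[0.105,0,-0.016],0],[[0,0,0],[0.12,0,-0.016],0]]'

```text
time_s: 3.35
tcp_pos: [589.7, 228.0, 116.2]
orientation: [0.0, 0.836, -0.549, 0.0]
contact_force: [-0.7, 1.0, 0.6]
grip_width: 0.2
finger_force: 0.1
```

```bash
python3 -c "
from plan import *
where()"
```

```text
t 3.35 rack [  2.1 -46.6 116.2] yaw -1.571 F [-0.7  1.   0.6] jaw 0.2
```

Emit:
carry_out --deltas '[[[0,0,0],[0.015,0,0],0],[[0,0,0],[0.03,0,0],0],[[0,0,0],[0.045,0,0],0],[[0,0,0],[0.06,0,0],0],[[0,0,0],[0.07,0,0],0],[[0,0,0],[0.08,0,0],0],[[0,0,0],[0.085,0,0],0],[[0,0,0],[0.085,0,0],0]]'

```text
time_s: 4.15
tcp_pos: [606.3, 189.4, 116.0]
orientation: [0.0, 0.836, -0.549, -0.0]
contact_force: [-0.7, 0.3, 0.4]
grip_width: 0.8
finger_force: 0.0
```

```bash
python3 -c "
from plan import *
where();a=bot.capture('scene')[130:270,180:350,::-1]
cv2.imwrite('pics/s2.png',np.uint8(255*(cv2.resize(a,(729,600),interpolation=3)/255)**.6))"
```

```text
t 4.15 rack [  2.1 -88.6 116. ] yaw -1.571 F [-0.7  0.3  0.4] jaw 0.8
```

View pics/s2.png

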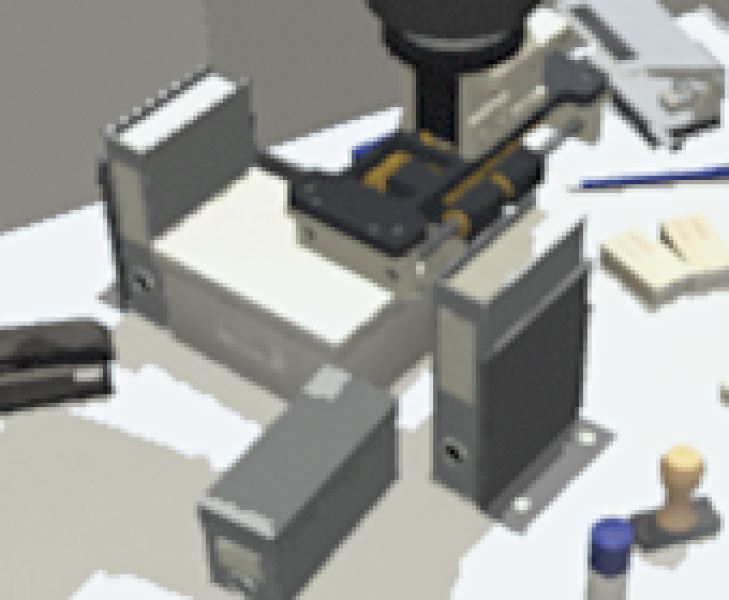

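The tall file stands upright next to the right-hand end: front-left edge at crop (435,285) to (432,480), front-right base at (485,508). Next I'll measure its y and x.

```bash
python3 -c "
from fit import *
from plan import p,c,s
k=lambda u,v:np.array([180+u/4.288,130+v/4.286])
S='scene'
o=[(S,[-49,18,162],k(434,288)),(S,[-49,-18,162],k(482,310)),(S,[-49,18,0],k(432,482)),(S,[-49,-18,0],k(486,510)),(S,[49,-18,162],k(586,219))]
q,r=fit(o,[620,150,.4]);d=q[:2]-p[:2];print(c*d[0]+s*d[1],-s*d[0]+c*d[1],q[2]-p[2],r.tolist())
for o_,u in zip(o,o):
  pass
q2=[]
"

```

```text
0.6601234102261628 -130.95191406889344 0.016999649175939824 [[-0.6, -1.3], [0.9, -0.2], [0.1, 1.3], [-1.1, 1.0], [0.4, -0.7]]
```

```bash
python3 -c "
from plan import *
plan(2,-88,220,-np.pi/2);plan(-220,-75,220,0,0);plan(-220,-75,220,0,.3)"
```

```text
turn [-0.0, 0.0, -0.0] shift [-0.0007, 0.0002, -0.2079]
turn [-0.0, -0.0, -0.5] shift [-0.0266, 0.4442, -0.2079]
turn [0.0749, 0.0749, -0.4959] shift [-0.0266, 0.4442, -0.2079]
```

Emit:
carry_out --deltas '[[[0,0,0],[-0.03,0,-0.05],0],[[0,0,0],[-0.0266,0,-0.15],0],[[0,0,0],[-0.0266,0,-0.2079],20],[[0.0749,0.0749,-0.4959],[-0.0266,0.4442,-0.2079],20],[[0.0749,0.0749,-0.4959],[-0.0266,0.4442,-0.2079],20],[[0.0749,0.0749,-0.4959],[-0.0266,0.4442,-0.2079],20],[[0.0749,0.0749,-0.4959],[-0.0266,0.4442,-0.2079],20],[[0.0749,0.0749,-0.4959],[-0.0266,0.4442,-0.2079],20],[[0.0749,0.0749,-0.4959],[-0.0266,0.4442,-0.2079],20],[[0.0749,0.0749,-0.4959],[-0.0266,0.4442,-0.2079],20],[[0.0749,0.0749,-0.4959],[-0.0266,0.4442,-0.2079],20],[[0.0749,0.0749,-0.4959],[-0.0266,0.4442,-0.2079],20],[[0.0749,0.0749,-0.4959],[-0.0266,0.4442,-0.2079],20],[[0.0749,0.0749,-0.4959],[-0.0266,0.4442,-0.2079],20],[[0.0749,0.0749,-0.4959],[-0.0266,0.4442,-0.2079],20],[[0.0749,0.0749,-0.4959],[-0.0266,0.4442,-0.2079],20],[[0.0749,0.0749,-0.4959],[-0.0266,0.4442,-0.2079],20]]'

```text
time_s: 5.9
tcp_pos: [397.2, 114.1, 220.2]
orientation: [-0.03, 0.969, 0.199, 0.146]
contact_force: [0.5, -0.2, 0.2]
grip_width: 17.7
finger_force: 0.0
```

```bash
python3 -c "
from plan import *
where();plan(-220,-75,220,0,.3);plan(-220,-75,25,0,.3);print(np.round(bot.get_state()['qpos'],2))"
```

```text
t 5.9 rack [-219.8  -74.8  220.2] yaw -0.002 F [ 0.5 -0.2  0.2] jaw 17.7
turn [0.0001, 0.0001, -0.0006] shift [-0.0004, 0.0003, 0.0002]
turn [0.0001, 0.0001, -0.0006] shift [-0.1155, 0.0005, 0.3728]
[ 0.9  -0.32 -0.82  0.19 -0.82  0.96]
```

Emit:
carry_out --deltas '[[[0,0,0],[-0.0231,0,0.0746],20],[[0,0,0],[-0.0462,0,0.149],20],[[0,0,0],[-0.0693,0,0.2237],20],[[0,0,0],[-0.0924,0,0.298],20],[[0,0,0],[-0.1155,0,0.3728],20],[[0,0,0],[-0.1155,0,0.3728],20],[[0,0,0],[-0.1155,0,0.3728],20]]'

```text
time_s: 6.6
tcp_pos: [419.1, 107.6, 41.1]
orientation: [-0.048, 0.971, 0.203, 0.12]
contact_force: [-0.4, -1.0, 0.2]
grip_width: 17.4
finger_force: 0.0
```

```bash
python3 -c "
from plan import *
where();plan(-220,-75,25,0,.3);plan(-186,-72,25,0,.3);print(np.round(bot.get_state()['qpos'],2))
a=bot.capture('top')[150:310,150:350,::-1]
cv2.imwrite('pics/t3.png',np.uint8(255*(cv2.resize(a,(750,600),interpolation=3)/255)**.6))"
```

```text
t 6.6 rack [-202.3  -89.5   41.1] yaw -0.001 F [-0.4 -1.   0.2] jaw 17.4
turn [-0.0143, 0.0141, -0.0006] shift [-0.0425, -0.0279, 0.0234]
turn [-0.0143, 0.0141, -0.0006] shift [0.0233, -0.0331, 0.0408]
[ 0.74  0.06 -1.02  0.17 -0.24  1.08]
```

View pics/t3.png

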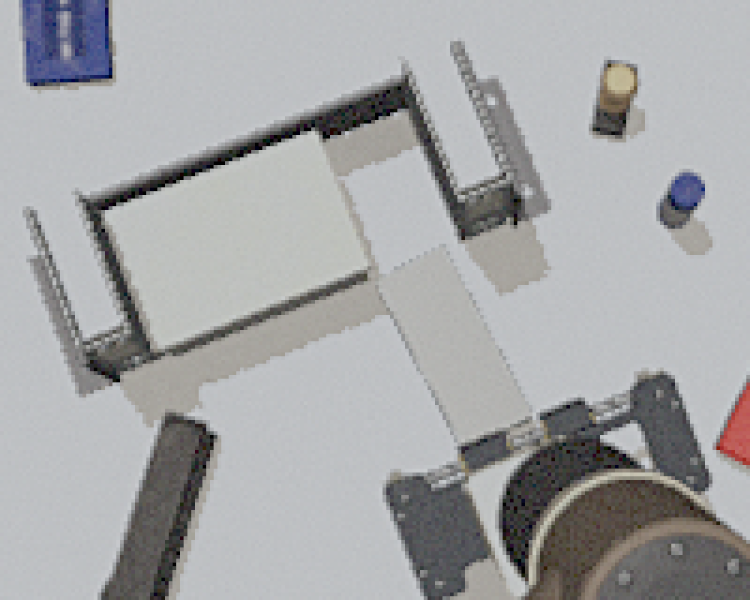

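The empty place is open and the box is unmoved. The fingers are just short of the box front at crop (490,445), because joint 3 hit its range. I'll rise a little and come down further forward with less tilt.

Emit:
carry_out --deltas '[[[0,0,0],[0.024,0,-0.077],20],[[0,0,0],[0.0474,0,-0.153],20],[[0,0,0],[0.0474,0,-0.153],20],[[0,0,0],[0.0474,0,-0.153],20]]'

```text
time_s: 7.05
tcp_pos: [424.6, 107.5, 125.1]
orientation: [-0.05, 0.97, 0.204, 0.125]
contact_force: [-0.3, 0.3, -0.7]
grip_width: 17.8
finger_force: 0.0
```

```bash
python3 -c "
from plan import *
where();plan(-203,-71,105,0,.1);plan(-203,-71,40,0,.1);print(np.round(bot.get_state()['qpos'],2))"
```

```text
t 7.05 rack [-197.2  -91.8  125.1] yaw 0.001 F [-0.3  0.3 -0.7] jaw 17.8
turn [-0.0154, -0.0527, 0.0015] shift [-0.0217, -0.0398, 0.0378]
turn [-0.0154, -0.0527, 0.0015] shift [-0.0558, -0.0337, 0.1631]
[ 0.74 -0.1  -0.86  0.08 -0.55  1.19]
```

Emit:
carry_out --deltas '[[[-0.0154,-0.0527,0.0015],[-0.0217,-0.0398,0.0378],20],[[-0.0154,-0.0527,0.0015],[-0.0217,-0.0398,0.0378],20],[[-0.0154,-0.0527,0.0015],[-0.039,-0.037,0.1],20],[[-0.0154,-0.0527,0.0015],[-0.0558,-0.0337,0.1631],20],[[-0.0154,-0.0527,0.0015],[-0.0558,-0.0337,0.1631],20],[[-0.0154,-0.0527,0.0015],[-0.0558,-0.0337,0.1631],20]]'

```text
time_s: 7.65
tcp_pos: [409.4, 122.3, 37.1]
orientation: [-0.008, 0.978, 0.202, 0.045]
contact_force: [-0.2, 0.9, -0.0]
grip_width: 17.1
finger_force: 0.0
```

```bash
python3 -c "
from plan import *
where();plan(-180,-71,38,0,.15);plan(-172,-68,38,0,.2);print(np.round(bot.get_state()['qpos'],2))"
```

```text
t 7.65 rack [-205.3  -72.1   37.1] yaw 0.001 F [-0.2  0.9 -0. ] jaw 17.1
turn [0.001, 0.0185, 0.0002] shift [0.0506, -0.0022, 0.0028]
turn [0.001, 0.0345, 0.0002] shift [0.0665, -0.0082, 0.0042]
[ 0.79  0.13 -0.87  0.08 -0.49  1.12]
```

Emit:
carry_out --deltas '[[[0,0,0],[0.008,0,0.001],20],[[0,0,0],[0.014,0,0.001],20],[[0,0.002,0],[0.018,-0.002,0.002],20],[[0,0.004,0],[0.022,-0.004,0.002],20],[[0,0.006,0],[0.026,-0.006,0.003],20],[[0,0.008,0],[0.03,-0.008,0.003],20],[[0,0.008,0],[0.03,-0.008,0.003],20]]'

```text
time_s: 8.35
tcp_pos: [422.3, 132.7, 36.9]
orientation: [-0.011, 0.978, 0.202, 0.059]
contact_force: [-1.0, -0.0, 0.6]
grip_width: 17.6
finger_force: 1.0
```

```bash
python3 -c "
from plan import *
where();plan(-160,-68,38,0,.25)
a=bot.capture('top')[180:310,200:330,::-1]
cv2.imwrite('pics/t4.png',np.uint8(255*(cv2.resize(a,(600,600),interpolation=3)/255)**.6))"
```

```text
t 8.35 rack [-189.3  -67.7   36.9] yaw 0.0 F [-1.  -0.   0.6] jaw 17.6
turn [0.0006, 0.0415, 0.0001] shift [0.0585, 0.0006, 0.0048]
```

View pics/t4.png

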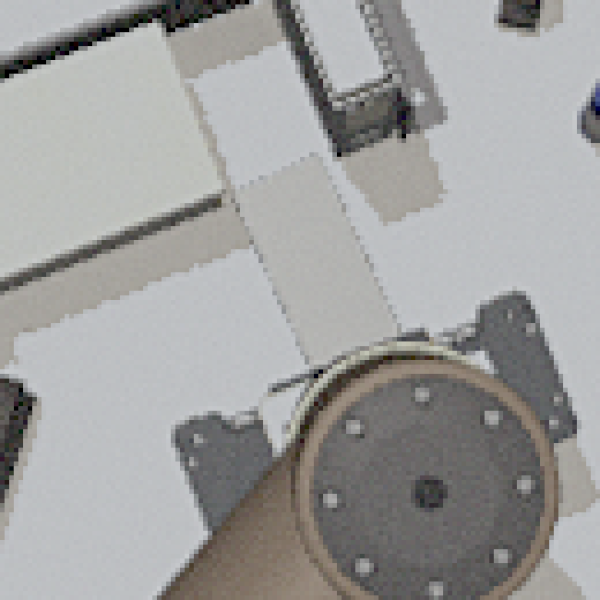

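The box has turned nearly square; its rear corners are at crop (237,192) and (318,152), just in front of the slot. I'll put numbers on that.

```bash
cat > b.py <<'E'
from plan import *
def rk(uv,z,off,sc):
    w=ray('top',[[off[0]+uv[0]/sc,off[1]+uv[1]/sc]],z)[0]-[p[0],p[1],0];return np.round([c*w[0]+s*w[1],-s*w[0]+c*w[1]],1)
if __name__=='__main__':
  for n,u,z in(('rl',(237,192),70),('rr',(318,152),70),('l',(310,362),70),('r',(400,328),70),('card fr',(222,198),81),('card br',(165,30),81),('tall fl base',(340,155),0),('tall top fl',(333,105),162)):print(n,rk(u,z,(200,180),600/130))
E
python3 b.py
```

```text
rl [-53.6 -47.2]
rr [-49.3 -95.8]
l [-153.4  -50.3]
r [-154.2 -101.7]
card fr [-55.3 -38.4]
card br [ 41.5 -42.8]
tall fl base [ -44.7 -110.4]
tall top fl [ -43.9 -106.9]
```

```bash
python3 -c "
from plan import *
for x in(-165,-140,-115,-95):plan(x,-72,36,0,.17+(189+x)*.0016)"
```

```text
turn [0.0006, 0.0284, 0.0001] shift [0.0481, 0.0086, 0.0075]
turn [0.0006, 0.0411, 0.0001] shift [0.0978, 0.0086, 0.0135]
turn [0.0006, 0.0538, 0.0001] shift [0.1474, 0.0086, 0.0194]
turn [0.0006, 0.064, 0.0001] shift [0.1871, 0.0086, 0.0242]
```

Emit:
carry_out --deltas '[[[0,0.01,0],[0.012,0.002,0.002],20],[[0,0.02,0],[0.028,0.004,0.005],20],[[0,0.028,0],[0.044,0.006,0.007],20],[[0,0.032,0],[0.06,0.0086,0.009],20],[[0,0.036,0],[0.076,0.0086,0.011],20],[[0,0.04,0],[0.092,0.0086,0.013],20],[[0,0.043,0],[0.106,0.0086,0.0145],20],[[0,0.046,0],[0.12,0.0086,0.016],20],[[0,0.05,0],[0.132,0.0086,0.0175],20],[[0,0.05,0],[0.132,0.0086,0.0175],20]]'

```text
time_s: 9.4
tcp_pos: [486.5, 155.8, 36.9]
orientation: [-0.028, 0.97, 0.201, 0.135]
contact_force: [0.3, -0.3, 0.8]
grip_width: 17.7
finger_force: 0.0
```

```bash
python3 -c "
from plan import *
where();plan(-95,-72,36,0,.32);plan(-84,-72,36,0,.32)
a=bot.capture('top')[180:310,200:330,::-1]
cv2.imwrite('pics/t5.png',np.uint8(255*(cv2.resize(a,(600,600),interpolation=3)/255)**.6))"
```

```text
t 9.4 rack [-121.3  -71.9   36.9] yaw 0.001 F [ 0.3 -0.3  0.8] jaw 17.7
turn [0.0002, 0.0137, 0.0003] shift [0.0501, 0.0002, 0.016]
turn [0.0002, 0.0137, 0.0003] shift [0.0712, 0.0003, 0.022]
```

View pics/t5.png

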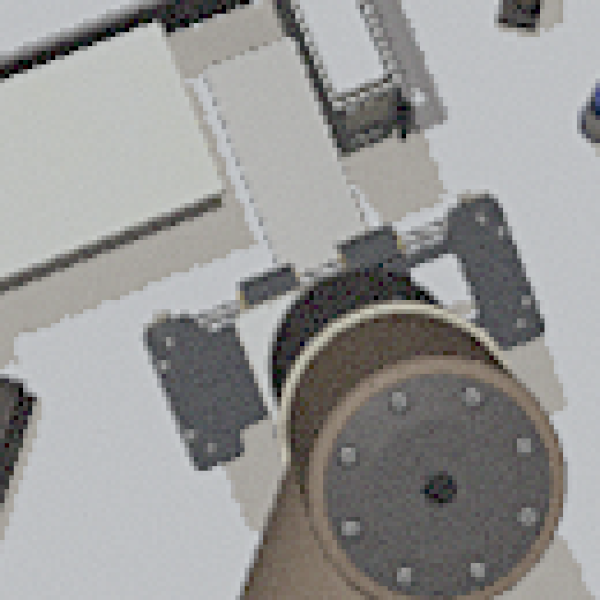

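The box is in the slot and square, clear of the card box and close along the tall file. Pushing on.

Emit:
carry_out --deltas '[[[0,0.005,0],[0.012,0,0.003],20],[[0,0.01,0],[0.024,0,0.007],20],[[0,0.0137,0],[0.036,0,0.011],20],[[0,0.0137,0],[0.048,0,0.0155],20],[[0,0.0137,0],[0.056,0,0.018],20],[[0,0.0137,0],[0.062,0,0.0195],20],[[0,0.0137,0],[0.066,0,0.0205],20],[[0,0.0137,0],[0.066,0,0.0205],20]]'

```text
time_s: 10.25
tcp_pos: [519.0, 167.9, 41.3]
orientation: [-0.033, 0.968, 0.201, 0.15]
contact_force: [-1.3, -2.7, 1.4]
grip_width: 17.5
finger_force: 1.1
```

```bash
python3 -c "
from plan import *
where();plan(-78,-72,36,0,.32)"
```

```text
t 10.25 rack [-86.7 -73.7  41.3] yaw 0.0 F [-1.3 -2.7  1.4] jaw 17.5
turn [-0.0013, 0.0038, 0.0001] shift [0.0133, -0.0034, 0.0153]
```

Emit:
carry_out --deltas '[[[0,0,0],[0.004,0,0.0012],20],[[0,0,0],[0.007,0,0.0022],20],[[0,0,0],[0.0095,0,0.003],20],[[0,0,0],[0.0095,0,0.003],20]]'

```text
time_s: 10.65
tcp_pos: [523.6, 170.3, 41.3]
orientation: [-0.033, 0.968, 0.201, 0.15]
contact_force: [-1.0, -0.5, -0.2]
grip_width: 17.4
finger_force: 0.8
```

```bash
python3 -c "
from plan import *
where()"
```

```text
t 10.65 rack [-81.5 -73.3  41.3] yaw 0.001 F [-1.  -0.5 -0.2] jaw 17.4
```

Still no firm stop, so I'll creep on.

Emit:
carry_out --deltas '[[[0,0,0],[0.002,0,0.0006],20],[[0,0,0],[0.004,0,0.0012],20],[[0,0,0],[0.006,0,0.0018],20],[[0,0,0],[0.006,0,0.0018],20]]'

```text
time_s: 11.05
tcp_pos: [524.8, 169.9, 40.7]
orientation: [-0.032, 0.968, 0.201, 0.149]
contact_force: [-12.5, -3.3, 8.5]
grip_width: 17.5
finger_force: 6.5
```

```bash
python3 -c "
from plan import *
where()"
```

```text
t 11.05 rack [-80.5 -74.2  40.7] yaw 0.0 F [-12.5  -3.3   8.5] jaw 17.5
```

It's meeting the back (13 N at TCP x = -80.5, which puts the box front at about -72). Backing away to check.

Emit:
carry_out --deltas '[[[0,0,0],[-0.01,0,-0.003],20],[[0,0,0],[-0.04,0,-0.012],20],[[0,0,0],[-0.1,0,-0.03],20],[[0,0,0],[-0.15,0,-0.12],20],[[0,0,0],[-0.15,0,-0.2],20],[[0,0,0],[-0.15,0,-0.3],20],[[0,0,0],[-0.15,0,-0.3],20],[[0,0,0],[-0.15,0,-0.3],20]]'

```text
time_s: 11.85
tcp_pos: [419.2, 125.5, 163.7]
orientation: [-0.036, 0.967, 0.201, 0.152]
contact_force: [-0.1, -0.0, -0.3]
grip_width: 17.6
finger_force: 0.0
```

```bash
python3 -c "
from plan import *
where()
a=bot.capture('top')[170:300,180:310,::-1];b=bot.capture('scene')[130:270,180:320,::-1]
z=lambda a:cv2.resize(a,(400,400),interpolation=3)
cv2.imwrite('pics/f.png',np.uint8(255*(np.hstack([z(a),z(b)])/255)**.6))"
```

```text
t 11.85 rack [-195.1  -73.1  163.7] yaw 0.0 F [-0.1 -0.  -0.3] jaw 17.6
```

View pics/f.png

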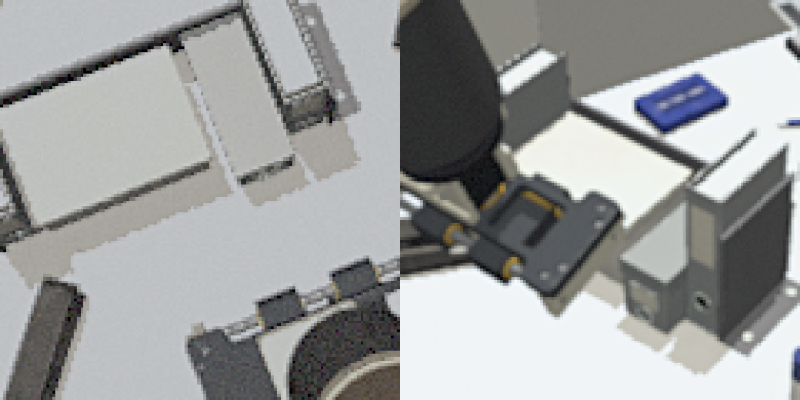

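The box file sits in its slot with its front edge at crop (240,183) to (293,158), and the tall file is upright at the right end. One quick check of the numbers.

```bash
python3 -c "
from b import *
for u in((240,183),(293,158),(181,42),(240,10)):print(rk(u,70,(180,170),400/130))
for u in((287,100),(326,88)):print('tall',rk(u,162,(180,170),400/130))"
```

```text
[-78.1 -55.4]
[ -74.8 -102.7]
[ 48.  -52.7]
[  55.4 -107.3]
tall [ -44.3 -109.6]
tall [ -46.6 -140.4]
```

The image noise (about 3 mm) leaves the last few mm uncertain, so I'll do one more square push onto the back at low height.

```bash
python3 -c "
from plan import *
plan(-140,-78,100,0,.3);plan(-110,-78,34,0,.3);plan(-86,-78,34,0,.3)"
```

```text
turn [-0.0017, -0.0025, 0.0001] shift [0.0699, 0.0087, 0.1503]
turn [-0.0017, -0.0025, 0.0001] shift [0.087, 0.0094, 0.2943]
turn [-0.0017, -0.0025, 0.0001] shift [0.1328, 0.0095, 0.3088]
```

Emit:
carry_out --deltas '[[[0,0,0],[0.035,0.004,0.075],20],[[-0.0017,-0.0025,0],[0.07,0.0087,0.15],20],[[-0.0017,-0.0025,0],[0.078,0.009,0.22],20],[[-0.0017,-0.0025,0],[0.087,0.0094,0.2943],20],[[-0.0017,-0.0025,0],[0.087,0.0094,0.2943],20],[[-0.0017,-0.0025,0],[0.11,0.0095,0.3015],20],[[-0.0017,-0.0025,0],[0.1328,0.0095,0.3088],20],[[-0.0017,-0.0025,0],[0.14,0.0095,0.311],20],[[-0.0017,-0.0025,0],[0.145,0.0095,0.3125],20],[[-0.0017,-0.0025,0],[0.148,0.0095,0.3135],20],[[-0.0017,-0.0025,0],[0.148,0.0095,0.3135],20]]'

```text
time_s: 13.05
tcp_pos: [526.7, 165.2, 32.7]
orientation: [-0.029, 0.969, 0.2, 0.144]
contact_force: [-5.7, -1.8, 0.4]
grip_width: 17.5
finger_force: 3.0
```

```bash
python3 -c "
from plan import *
where()"
```

```text
t 13.05 rack [-80.7 -79.2  32.7] yaw -0.0 F [-5.7 -1.8  0.4] jaw 17.5
```

Emit:
carry_out --deltas '[[[0,0,0],[0.003,0,0.001],20],[[0,0,0],[0.006,0,0.0018],20],[[0,0,0],[0.006,0,0.0018],20]]'

```text
time_s: 13.35
tcp_pos: [527.1, 164.7, 32.0]
orientation: [-0.027, 0.969, 0.2, 0.143]
contact_force: [-20.8, -5.7, 11.7]
grip_width: 17.4
finger_force: 10.6
```

```bash
python3 -c "
from plan import *
where()"
```

```text
t 13.35 rack [-80.4 -79.9  32. ] yaw 0.0 F [-20.8  -5.7  11.7] jaw 17.4
```

Firm stop against the back at the same position. Retreating, then handing in.

Emit:
carry_out --deltas '[[[0,0,0],[-0.01,0,-0.003],20],[[0,0,0],[-0.04,0,-0.012],20],[[0,0,0],[-0.1,0,-0.03],20],[[0,0,0],[-0.15,0,-0.12],20],[[0,0,0],[-0.15,0,-0.2],20],[[0,0,0],[-0.15,0,-0.3],20],[[0,0,0],[-0.15,0,-0.3],20],[[0,0,0],[-0.15,0,-0.3],20]]'

```text
time_s: 14.15
tcp_pos: [425.2, 123.5, 157.4]
orientation: [-0.032, 0.968, 0.2, 0.148]
contact_force: [0.3, 1.0, -0.6]
grip_width: 17.4
finger_force: 0.0
```

```bash
python3 -c "
from plan import *
where()
for n in('tall_file','box_file'):
  bot.capture('scene') if n=='tall_file' else 0
  print([(round(d['score'],2),np.round(d['bbox']).tolist()) for d in bot.outline_of(n,'scene')])
print(bot.hand_in())"
```

```text
t 14.15 rack [-190.3  -77.3  157.4] yaw 0.0 F [ 0.3  1.  -0.6] jaw 17.4
[(0.96, [305.0, 332.0, 82.0, 58.0]), (0.57, [298.0, 211.0, 35.0, 67.0]), (0.55, [270.0, 223.0, 26.0, 44.0])]
[(0.94, [270.0, 224.0, 24.0, 46.0]), (0.57, [178.0, 216.0, 54.0, 27.0])]
the job is handed in; nothing more can be done
None
```

I handed the job in at about 14 s: the tall file stands upright at the right-hand end, and the box file is pushed in square until it met the back of the rack (about 20 N on the last push); hand-in gave no verdict.

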